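# Set the tilt-out bin's divider to its mark and close the lid up to it

## Task

First lift the scoop out of the bin's bay and stand it upright in the small white tray. Then turn the bin's knob, regripping as needed, until the divider's pointer lines up with the pointed mark rider (not the plain square one); shift the divider with the knob only, never by pushing it with the fingers. Finally slide the steel lid along its rails until it sits flush against the divider with no gap, the pointer still on the mark, and leave everything else where it is.

Things in the scene. Friction and masses are not known exactly. Their poses are not given: they have to be found in the camera images.
- bin: White ABS tilt-out bin, fixed on the table. Origin: centre of the underside of its main box, 160 (x) x 420 (y) mm; z up; its front (-x) faces roughly the robot. Its bay, open at the top, is 100 mm wide in x and 400 mm long in y; the bay floor is at z 80 mm. In front (x -80 to -180 mm, |y| up to 80 mm) a console slopes down at 35 degrees towards the robot and carries the knob.
- bay_middle (a point): Middle of the bay at rim height (bin z 120 mm). Axes as the bin's. The rims (|x| 50 to 74 mm) are level with it; guide rails 10 mm high run along y on both (inner faces at |x| = 74.5 mm). Behind the rear rail a flat shoulder with tick lines (x 80 to 145 mm, level with the rims) carries two riders.
- divider: Grey block across the bay, 148 (x) x 30 (y) x 30 mm above the rims, sliding along the bin's y, driven by the knob's screw. Axes parallel to the bin's. Origin: centre of its flat -y face at rim height (bin z 120 mm); the block reaches 30 mm to +y and up to bin z 150 mm. The screw holds it against side pushes up to about 17 N.
- divider_face (a point): Centre of the strip of the divider's -y face that the lid butts against, 4 mm above the rims. Axes as the bin's.
- pointer_tip (a point): Tip of the dark steel pointer that sticks out from the divider to the rear (+x) over the shoulder; 105 mm behind the bay's middle line, 16 mm above the rims. It moves with the divider.
- mark_tip (a point): Tip of the nib of the mark: a dark steel rider 26 mm high, 25 mm wide, 34 mm long in x, fixed on the rear shoulder, shaped as a wedge whose sharp upright edge (nib) points to the bay (-x); this point is 16 mm above the rims. The nib ends about 5 mm from the line along which the pointer tip travels. Aligned: both tips at the same bin y. Axes as the bin's.
- plain_rider: A second dark steel rider, a low square block 16 x 22 x 12 mm high without a nib, fixed on the shoulder 30 to 42 mm along y from the mark, on either side. Not the mark. Origin: on the shoulder, 4 mm in front of its bay-side foot edge.
- knob (a joint): Knob angle in rad, -3.7 to 3.7. Grows clockwise seen looking onto its face; each rad clockwise moves the divider 8 mm towards the bin's -y, anticlockwise to +y. Stays where left; takes about 0.15 N m. At 0 its bar points straight up and down the slope. It starts within 0.6 rad of 0; 1.2 to 3.3 rad of turning, either way, is needed, so regrip.
- knob_grip (a point): Grip point on the knob's axis, 34 mm above the console. Grip: grey bar 46 mm long, 12 mm wide, 7 to 44 mm above the console, over a disc 48 mm across. The axis leans 35 degrees from vertical towards the bin's -x. The point turns with the knob: z out along the axis, x along the bar, y across it. Fingers opened over 60 mm can turn freely round the bar.
- lid: Compact stainless bin lid, loose, 146 (x) x 110 (y) x 8 mm plate, about 0.25 kg, lying on the rims between the rails (1.5 mm play each side) on the -y part of the bay. Origin: centre of its underside; axes parallel to the bin's.
- lid_edge (a point): Middle of the lid's +y edge face, the one to bring against the divider: 55 mm from the lid's centre, 4 mm above its underside.
- lid_handle (a point): Centre of the lid's bridge handle: a bar 80 mm long in x, 12 x 12 mm in section, its centre 38 mm above the lid's underside; the posts are 60 mm apart inside.
- scoop: Orange plastic scoop, loose, 0.06 kg: open rectangular bowl 56 (x) x 44 (y) x 34 mm, standing on the bay floor between lid and divider, with an upright handle post at its +x end, 14 x 14 mm, its top 95 mm above the underside. Origin: centre of the bowl's underside. The post stands up in the lid's path.
- scoop_grip (a point): Point to grip on the scoop's post: 34 mm along the scoop's x from its origin, 75 mm above its underside.
- tray: Small square white tray, 150 x 150 x 25 mm, walls and floor 4 to 5 mm thick, fixed on the table to the front left or front right of the bin. Origin: centre of its underside.
- coasters: Bystander: two stacked round ceramic coasters, 100 mm across, 16 mm high, at the other front corner from the tray. Origin: centre of the underside.
- strainer: Bystander: folded green mesh strainer, 80 x 40 x 18 mm, in the bay behind the divider (+y). Origin: centre of the underside.
- scraper: Bystander: silicone scraper, 200 mm long, lying on the table in front.
- polish: Bystander: low jar, 64 mm across, 45 mm high.
- spray: Bystander: bottle, 56 mm across, 150 mm high.
- brush: Bystander: hand brush, 200 mm long, lying.
- dish: Bystander: ceramic dish, 100 mm across, 25 mm high.
Not all that is in view belongs to the job. What is meant by the scoop is not purple, and is the smaller of those in its own colour.

How it is judged (in metres and radians):
On the way, in this order (a step that is already met when the one before it is completed fails the run):
1. the scoop stands upright in the tray, let go (horizontal distance between scoop and tray below 0.06 m and z of scoop in the frame of tray below 0.009 m and angle between scoop's own z axis and vertical below 0.12 rad and contact force between the fingers and scoop below 0.1 N), for 0.2 s.
2. the pointer is on the mark, the knob at rest (y of pointer_tip in the frame of mark_tip between -0.0025 and 0.0025 m and velocity of joint knob between -0.05 and 0.05 rad/s), for 0.2 s.
3. the lid is flush against the divider (y of lid_edge in the frame of divider_face between -0.002 and 0.003 m and z of lid_edge in the frame of divider_face between -0.003 and 0.003 m and angle between the y axis of lid and the y axis of divider, either way round below 0.03 rad), for 0.2 s.
At the end, for the whole second after the job is handed in: The scoop stands flat on the tray's floor (upright within 7 degrees); the pointer tip is within 2.5 mm of the mark's nib tip along the bin; the lid lies on the rims with its edge within 2 mm of the divider's face and parallel to it within 1.7 degrees; lid and scoop are at rest (all of step 3 and horizontal distance between scoop and tray below 0.06 m and z of scoop in the frame of tray below 0.009 m and angle between scoop's own z axis and vertical below 0.12 rad and y of pointer_tip in the frame of mark_tip between -0.0025 and 0.0025 m and linear speed of each of lid, scoop below 0.01 m/s); the robot touches nothing.
It fails at once if the divider is pushed with the fingers (over 3 N) (contact force between the fingers and divider above 3 N).
It fails at once if a bystander is moved more than 30 mm (distance of any of coasters, strainer, scraper, polish, spray, brush, dish from where it was at the start of the episode above 0.03 m).
It also fails if it takes over 72 s, if anything falls off the work surface, if the arm or the gripper's body presses on something with over 40 N, if the wrist force passes 120 N, or if a joint passes its speed limit or range.

## Robot

A 6-joint arm with a two-finger parallel gripper is mounted at the origin on the work surface. World frame = base frame: x ahead of the robot, y to its left, z up, the work surface at z = 0. Lengths are in m, angles in degrees, forces in N, time in s.
With the tool pointing down it reaches from about 0.325 to 0.85 m from the base axis. Payload 15.5 kg.
Tool frame: the origin (TCP) lies midway between the tips of the shut fingers; the grasp point (between the pads) lies 19 mm behind it; z points along the fingers, y is the line along which they close (so a half turn about z gives the same grasp; the last joint's range is limited). The gripper opens to 91 mm and grips with 3 to 60 N. Pads are 32 mm wide; open, the fingers measure 118 mm over their backs; the gripper's body (76 mm by 178 mm) begins 60 mm behind the grasp point.
Start: joints at [62.08, 28.281, 77.091, -0, 74.628, -5.472], TCP at [0.239, 0.578, 0.214] pointing down, gripper open.
Joint ranges: [-166.48, 166.48], [-47.26, 123.95], [12.59, 153.08], [-70.14, 250.14], [6.76, 159.57], [-176.63, 176.63]. Speed limits (degrees/s): [108.29, 108.29, 147.25, 172.46, 172.46, 172.46].

## Interface

Orientations are given as a 3x3 rotation matrix whose columns are the frame's x, y, z axes.
In Python, from bench import ctrl gives the robot as it stands. The module is installed in compiled form; this text tells all that it offers. Calls block until the motion is done:
- ctrl.goto(position, orientation): joint-space move of the TCP to a pose.
- ctrl.move_l(position, vel=0.15, ori=None, contact_N=None): straight line of the TCP; ori=None keeps the orientation; vel is the mean speed in m/s. With contact_N (N) it stops when the force on the tool has changed by that much, and returns True; else False.
- ctrl.movej(angles): joint-space move.
- ctrl.command_gripper(opening): opening from 0.0 (shut) to 1.0 (fully open); the grip force is fixed at half the most; returns when the fingers have stopped.
- ctrl.sleep(seconds).
- ctrl.ik(position, orientation): joint angles nearest the present ones, or None.
- ctrl.read_camera(name): name is "side" or "top" or "wrist"; returns the picture (384x512x3 uint8, blue, green, red); there is no depth.
- ctrl.camera_params(name): a dict with "fx", "fy", "cx", "cy" (pixels), "pose" (4x4, takes a point from camera to world coordinates); the wrist camera has in their place "T_tool_cam" (4x4, takes a point from camera to tool coordinates, whose origin is the TCP and whose axes are the flange's). Camera axes: x right, y up, looking along -z (the intrinsics and any distortion apply to the point x, -y, -z); pixel columns grow to the right and rows downward; lengths in m; the calibration is good to about 2 mm. A picture is of the moment at which its call begins: read the wrist's pose just before it. camera_params takes no time and is no camera call.
A pose or a line that the arm cannot do raises ctrl.MotionError and nothing moves.
- ctrl.sign_off(): hands the job in; it is judged then, once.
Readings, each from a call of its own:
- ctrl.current_t(): time.
- ctrl.current_q(): joint angles.
- ctrl.current_dq(): joint speeds.
- ctrl.current_effort(): joint torques, N m.
- ctrl.current_tool_pos(): TCP position.
- ctrl.current_eef_rot(): TCP orientation.
- ctrl.current_contact_force(): force on the tool from outside, world axes, zero at the start.
- ctrl.current_wrist_torque(): the same for the moment, N m.
- ctrl.current_grip_width(): opening from 0.0 (shut) to 1.0 (fully open).
- ctrl.current_grasp_force(): force on a finger pad.
Only numpy, scipy, OpenCV 4.12 (cv2) and the standard library are available. Lean on these libraries where they do the work, as an engineer would, in place of code of your own. Each camera call takes 0.05 s, during which the arm holds its last target. There are 200 camera calls.

## Working session

There is one attempt and no reset: what is moved stays moved. The work goes in short steps, each a Python script; the robot and the scene stay as the last script left them, time stands still between calls to the robot, and variables do not carry over. Pictures are saved under pics/ and viewed, at most 10 in all, crops included, and the job is handed in when it is done.

```bash
mkdir -p pics; python3 - <<'E'
from bench import ctrl
import cv2,numpy as np
for n in("side","top"):
    cv2.imwrite(f"pics/{n}0.png",ctrl.read_camera(n)); p=ctrl.camera_params(n); print(n,{k:(np.round(v,4).tolist() if not isinstance(v,str) else v) for k,v in p.items()})
p=ctrl.camera_params("wrist");print({k:(np.round(v,4).tolist() if not isinstance(v,str) else v) for k,v in p.items()})
print(ctrl.current_t(),ctrl.current_tool_pos(),ctrl.current_eef_rot())
a=cv2.imread("pics/top0.png");cv2.imwrite("pics/top0b.png",cv2.resize(a,(800,600),interpolation=cv2.INTER_CUBIC))
a=cv2.imread("pics/side0.png");cv2.imwrite("pics/side0b.png",cv2.resize(a,(800,600),interpolation=cv2.INTER_CUBIC))
E
```

```text
side {'fx': 461.3201, 'fy': 461.3201, 'cx': 253.962, 'cy': 182.1014, 'pose': [[0.9949, 0.0497, -0.0873, 0.3912], [-0.0988, 0.6417, -0.7606, -1.2226], [0.0182, 0.7653, 0.6434, 1.1448], [0.0, 0.0, 0.0, 1.0]]}
top {'fx': 479.5987, 'fy': 479.5987, 'cx': 249.6941, 'cy': 195.2426, 'pose': [[0.021, 0.973, -0.2298, 0.2161], [-0.9998, 0.0209, -0.0026, -0.021], [0.0023, 0.2298, 0.9732, 1.3909], [0.0, 0.0, 0.0, 1.0]]}
{'fx': 328.7375, 'fy': 328.7375, 'cx': 251.8774, 'cy': 193.8368, 'T_tool_cam': [[0.0011, 0.9679, 0.2512, 0.0712], [1.0, -0.0013, 0.0007, 0.0005], [0.001, 0.2512, -0.9679, -0.1708], [0.0, 0.0, 0.0, 1.0]]}
0.1 [0.23850578 0.57731359 0.21342245] [[-9.24232763e-01  3.81829226e-01 -4.92355724e-04]
 [ 3.81829536e-01  9.24232230e-01 -9.95237887e-04]
 [ 7.50401170e-05 -1.10782742e-03 -9.99999384e-01]]
```

View pics/top0b.png

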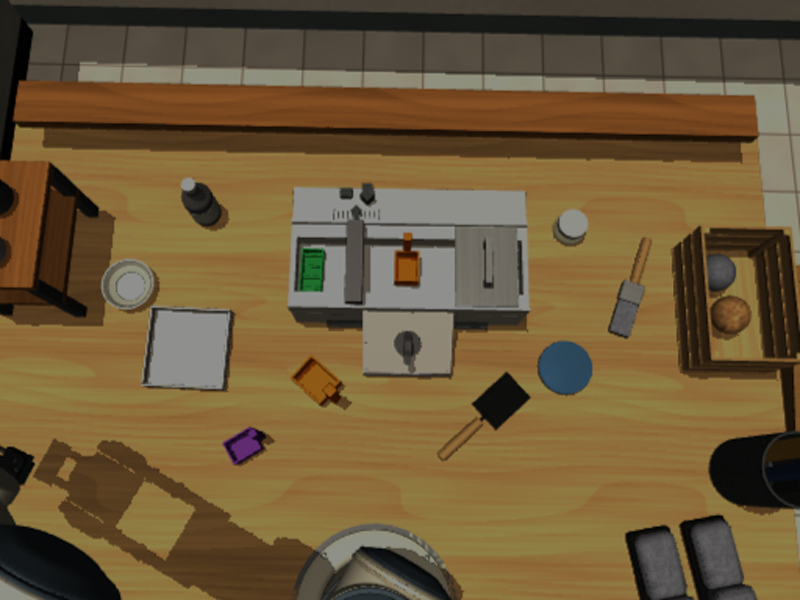

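View pics/side0b.png

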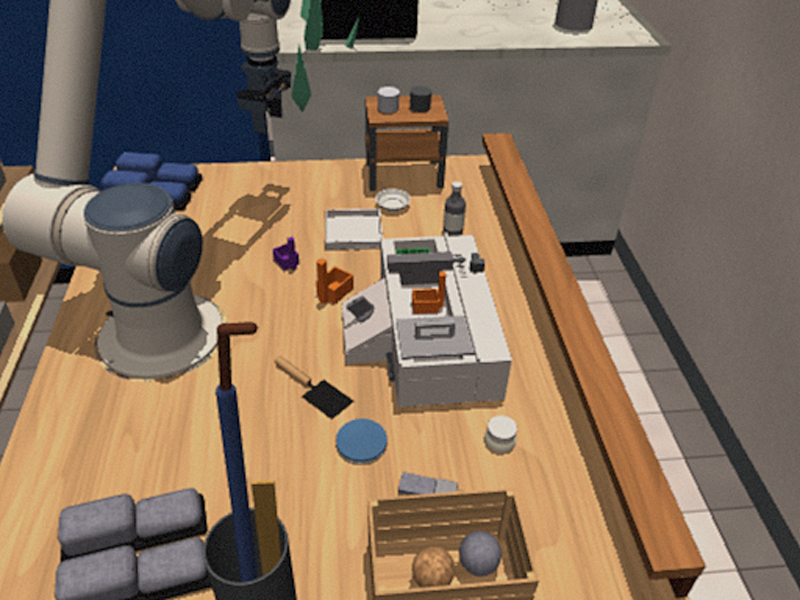

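Top view: bin in the centre, scoop candidates at (407,267) in the bay (orange, small), (318,381) on the table (orange, larger) and (244,445) (purple). I choose the one at (407,267). Mark candidates: (368,193) looks like the tall wedge, (346,193) like the plain square one. Next I look from above with the wrist camera.

```bash
cat > h.py <<'E'
from bench import ctrl
import cv2,numpy as np
def cam(n):
    p=ctrl.camera_params(n); return p
def wpose():
    T=np.eye(4);T[:3,:3]=ctrl.current_eef_rot();T[:3,3]=ctrl.current_tool_pos();return T@np.array(ctrl.camera_params("wrist")["T_tool_cam"])
def ray(n,u,v,T=None):
    p=cam(n);T=np.array(p["pose"]) if T is None else T
    d=T[:3,:3]@np.array([(u-p["cx"])/p["fx"],-(v-p["cy"])/p["fy"],-1]);return T[:3,3],d
def onz(n,u,v,z,T=None):
    o,d=ray(n,u,v,T);return o+d*(z-o[2])/d[2]
def Rz(a):
    c,s=np.cos(a),np.sin(a);return np.array([[c,-s,0],[s,c,0],[0,0,1]])
def down(a): # tool x at world angle a, pointing down
    c,s=np.cos(a),np.sin(a);return np.array([[c,s,0],[s,-c,0],[0,0,-1.]])
E
python3 - <<'E'
from h import *
s=512/800
for n,u,v,z in [("rearL",292,188,.12),("rearR",527,192,.12),("frontL",290,308,.12),("frontR",528,312,.12),("scoopbowl",406,268,.114),("posttop",407,237,.175),("tray",188,349,.02),("coast",565,368,.016),("knob",407,345,.11),("mark",368,193,.146),("plain",346,193,.132),("ptr",357,208,.136)]:
    print(n,np.round(onz("top",u*s,v*s,z),3))
c=onz("top",408*s,255*s,.12)
ctrl.goto([c[0]-.08,c[1],.40],down(np.pi))
T=wpose();np.save("T1.npy",T);a=ctrl.read_camera("wrist");cv2.imwrite("pics/w1.png",a)
cv2.imwrite("pics/w1b.png",cv2.resize(a,(800,600),interpolation=cv2.INTER_CUBIC));print(ctrl.current_t(),ctrl.current_q())
E
```

```text
rearL [0.73  0.165 0.12 ]
rearR [ 0.732 -0.26   0.12 ]
frontL [0.507 0.157 0.12 ]
frontR [ 0.509 -0.258  0.12 ]
scoopbowl [ 0.586 -0.044  0.114]
posttop [ 0.623 -0.044  0.175]
tray [0.448 0.355 0.02 ]
coast [ 0.428 -0.343  0.016]
knob [ 0.448 -0.048  0.11 ]
mark [0.713 0.026 0.146]
plain [0.718 0.066 0.132]
ptr [0.688 0.045 0.136]
2.675 [-1.15100206e+01  1.29722543e+01  7.22791553e+01  4.76792763e-03
  9.47634300e+01 -1.01552232e+02]
```

View pics/w1b.png

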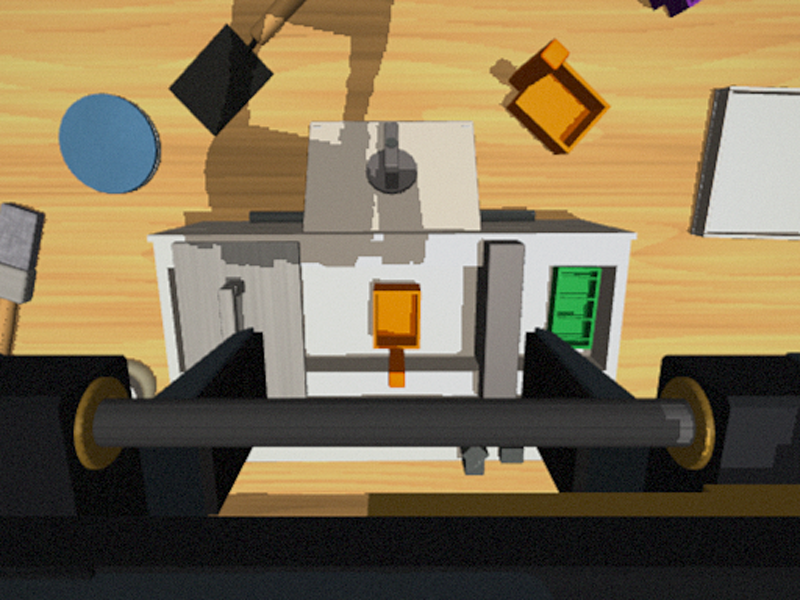

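The wrist view confirms the choice. The small orange scoop sits in the bay with its bowl at (397,317) and its post at (397,375), the wedge mark is at (473,460), and the plain rider is at (511,455). I'll measure and grasp.

```bash
python3 - <<'E'
from h import *
T=np.load("T1.npy");s=.64
for n,u,v,z in [("frontR",151,235,.12),("frontL",634,233,.12),("bowlc",397,316,.114),("posttop",397,380,.175),("lidedge t",301,243,.128),("lidedge b",306,395,.128),("divface t",482,242,.15),("divface b",482,398,.15),("mark nib",473,447,.146),("plain",511,455,.132)]:
    print(n,np.round(onz("wrist",u*s,v*s,z,T),3))
im=cv2.imread("pics/w1.png");hsv=cv2.cvtColor(im,cv2.COLOR_BGR2HSV);m=cv2.inRange(hsv,(5,180,60),(20,255,255));m[:170]=0;m[:,:200]=0
ys,xs=np.nonzero(m);print(xs.min(),xs.max(),ys.min(),ys.max())
lo=ys>238;print("post",xs[lo].min(),xs[lo].max(),np.round(onz("wrist",(xs[lo].min()+xs[lo].max())/2,243,.175,T),3))
im=cv2.imread("pics/top0.png");hsv=cv2.cvtColor(im,cv2.COLOR_BGR2HSV);m=cv2.inRange(hsv,(5,180,60),(20,255,255));mm=np.zeros_like(m);mm[145:190,245:275]=m[145:190,245:275]
ys,xs=np.nonzero(mm);print(xs.min(),xs.max(),ys.min(),ys.max())
for v in range(ys.min(),ys.max()+1,4):print(v,xs[ys==v].min(),xs[ys==v].max())
R=down(np.pi);P=np.array([.621,-.0455,.136])
ctrl.command_gripper(.45)
ctrl.goto(P+[0,0,.09],R)
T=wpose();np.save("T2.npy",T);cv2.imwrite("pics/w2.png",cv2.resize(ctrl.read_camera("wrist"),(800,600)))
print(ctrl.current_t())
E
```

```text
frontR [ 0.513 -0.259  0.12 ]
frontL [0.51  0.164 0.12 ]
bowlc [ 0.588 -0.043  0.114]
posttop [ 0.625 -0.043  0.175]
lidedge t [ 0.518 -0.126  0.128]
lidedge b [ 0.661 -0.128  0.128]
divface t [0.514 0.026 0.15 ]
divface b [0.653 0.032 0.15 ]
mark nib [0.704 0.027 0.146]
plain [0.72  0.066 0.132]
236 511 182 329
post 236 511 [0.625 0.111 0.175]
253 267 149 180
149 259 262
153 258 263Traceback (most recent call last):
  File "<stdin>", line 10, in <module>
    return umr_minimum(a, axis, None, out, keepdims, initial, where)
ValueError: zero-size array to reduction operation minimum which has no identity
```

```bash
python3 - <<'E'
from h import *
R=down(np.pi);P=np.array([.624,-.0435,.136])
ctrl.command_gripper(.5)
ctrl.goto(P+[0,0,.09],R)
hit=ctrl.move_l(P,vel=.1,contact_N=6);print(hit,ctrl.current_tool_pos())
if not hit:
    ctrl.command_gripper(0);print(ctrl.current_grip_width(),ctrl.current_grasp_force())
    ctrl.move_l(P+[0,0,.12],vel=.15)
    print(ctrl.current_grip_width(),ctrl.current_contact_force(),ctrl.current_t())
T=wpose();np.save("T2.npy",T);cv2.imwrite("pics/s2.png",cv2.resize(ctrl.read_camera("side")[60:310,150:400],(600,600)))
E
```

```text
False [ 0.62440598 -0.04357396  0.13669018]
0.1535398425192398 29.998253881931305
0.15034112728778717 [-0.10812295 -0.99091139 -0.11341295] 6.9
```

View pics/s2.png

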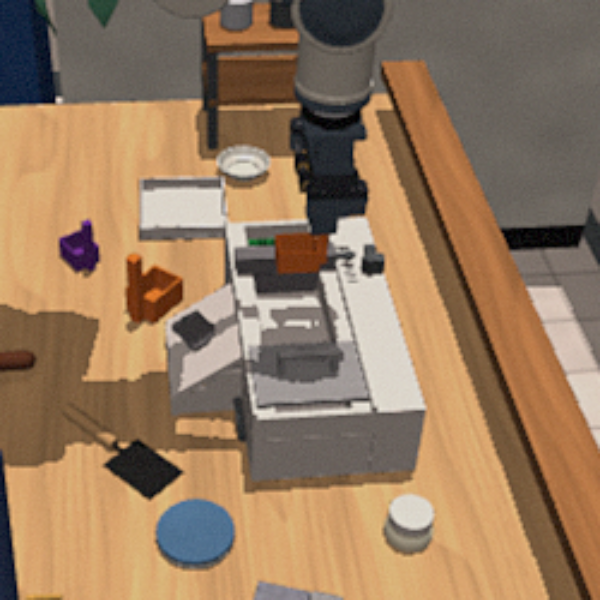

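The scoop is held and hanging upright at (302,253). Next it goes in the tray.

```bash
python3 - <<'E'
from h import *
R=down(np.pi);C=onz("top",188*.64,349*.64,.025);print(C)
Q=np.array([C[0]+.034,C[1],.0])
ctrl.goto([Q[0],Q[1],.22],R)
ctrl.move_l([Q[0],Q[1],.08],vel=.15)
f0=ctrl.current_contact_force()
print(ctrl.move_l([Q[0],Q[1],.054],vel=.025,contact_N=2.5),ctrl.current_tool_pos())
ctrl.command_gripper(.5)
ctrl.move_l([Q[0],Q[1],.2],vel=.2)
cv2.imwrite("pics/s3.png",ctrl.read_camera("side"))
# go look at mark closely
R=down(0.)
ctrl.goto([.60,.035,.23],R)
np.save("T3.npy",wpose());a=ctrl.read_camera("wrist");cv2.imwrite("pics/w3.png",a)
b=np.zeros((600,800,3),np.uint8);b[:450,:600]=cv2.resize(a,(600,450));b[450:600,600:800]=cv2.resize(cv2.imread("pics/s3.png")[120:195,180:280],(200,150));b[:450,600:]=0
cv2.imwrite("pics/m3.png",b);print(ctrl.current_t(),ctrl.current_q())
E
```

```text
[0.44731526 0.35408577 0.025     ]
True [0.48125273 0.35395423 0.05972654]
14.2583 [-2.32220690e+00  2.54947024e+01  7.93972912e+01  3.78015657e-03
  7.51203948e+01  8.76152699e+01]
```

View pics/m3.png

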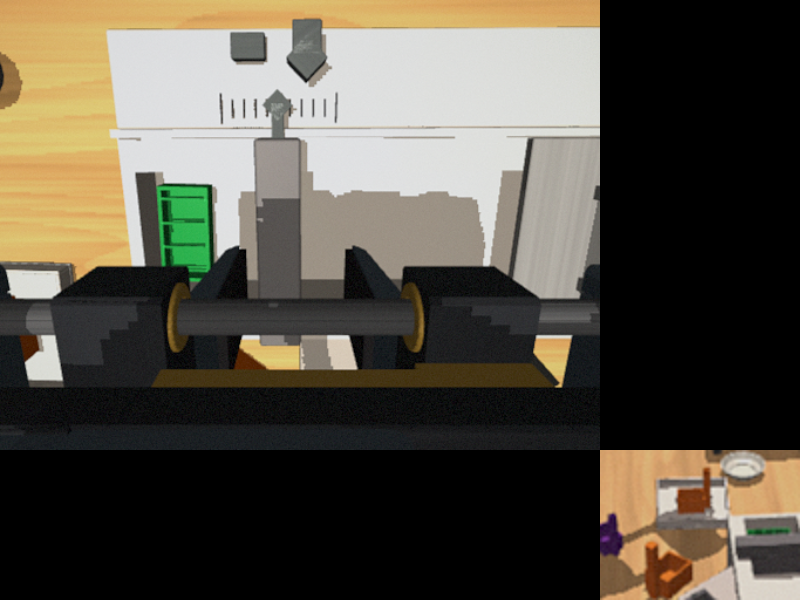

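The scoop is upright in the tray (inset). In the 600-wide picture the mark nib is at about (307,81), the pointer tip at about (277,90) and the plain rider at (248,46). The divider must therefore move to -y, which means turning the knob clockwise. Next I measure the offset and knob geometry.

```bash
python3 - <<'E'
from h import *
T=np.load("T3.npy");im=cv2.imread("pics/w3.png");g=cv2.cvtColor(im,cv2.COLOR_BGR2GRAY)
print("mark");
for v in range(14,74,3):
    x=np.nonzero(g[v,240:290]<130)[0]+240
    if len(x):print(v,x.min(),x.max(),(x.min()+x.max())/2)
print("ptr")
for v in range(72,100,2):
    x=np.nonzero(g[v,222:252]<140)[0]+222
    if len(x):print(v,x.min(),x.max(),(x.min()+x.max())/2)
def onx(n,u,v,x,T=None):
    o,d=ray(n,u,v,T);return o+d*(x-o[0])/d[0]
T1=np.load("T1.npy");s=.64
for n,u,v,t in [("wrist",310,122,T1),("wrist",473,122,T1),("top",363,374,None),("top",451,376,None)]:
    print("low edge",np.round(onx(n,u*s,v*s,.409,t),3))
for n,u,v,t in [("wrist",305,231,T1),("wrist",481,231,T1)]: print("up edge",np.round(onx(n,u*s,v*s,.509,t),3))
for z in (.06,.08,.1):
  print("disc",np.round(onz("wrist",392*s,171*s,z,T1),3),np.round(onz("top",407*s,346*s,z),3))
a=np.radians(35)
for X in ([-np.cos(a),0,-np.sin(a)],[np.cos(a),0,np.sin(a)]):
    Z=np.array([np.sin(a),0,-np.cos(a)]);R=np.column_stack([X,np.cross(Z,X),Z])
    for h in (0,.08): print(ctrl.ik(np.array([.45,-.048,.085])-Z*h,R))
E
```

```text
mark
17 250 274 262.0
20 249 274 261.5
23 250 274 262.0
26 250 273 261.5
29 250 274 262.0
32 250 274 262.0
35 250 274 262.0
38 250 274 262.0
41 250 274 262.0
44 249 275 262.0
47 246 277 261.5
50 245 278 261.5
53 245 277 261.0
56 247 275 261.0
59 250 272 261.0
62 253 269 261.0
65 256 266 261.0
68 259 263 261.0
ptr
78 235 238 236.5
80 233 240 236.5
82 231 241 236.0
84 228 243 235.5
86 227 247 237.0
88 225 247 236.0
90 225 249 237.0
92 227 248 237.5
94 227 248 237.5
96 227 248 237.5
98 227 247 237.0
low edge [ 0.409 -0.134  0.007]
low edge [0.409 0.035 0.01 ]
low edge [0.409 0.03  0.016]
low edge [ 0.409 -0.132  0.015]
up edge [ 0.509 -0.124  0.119]
up edge [0.509 0.031 0.117]
disc [ 0.458 -0.048  0.06 ] [ 0.455 -0.049  0.06 ]
disc [ 0.458 -0.048  0.08 ] [ 0.452 -0.049  0.08 ]
disc [ 0.458 -0.048  0.1  ] [ 0.448 -0.048  0.1  ]
[-24.62843201  30.25566662 140.62908282 148.16872884  26.9493086
  98.37622027]
[-30.07252413  13.45738579 140.93354432 108.02865543  17.59321457
 135.77190219]
[-24.62843201  30.25566662 140.62908282 148.16872884  26.9493086
 -81.62377973]
[-30.07252413  13.45738579 140.93354432 108.02865543  17.59321457
 -44.22809781]
```

```bash
cat >> h.py <<'E'
a35=np.radians(35)
def Rk(th,yaw=np.radians(.3)): # tool x up the slope, turned th clockwise about tool z
    Z=np.array([np.sin(a35),0,-np.cos(a35)]);X=np.array([np.cos(a35),0,np.sin(a35)])
    return Rz(yaw)@np.column_stack([X,np.cross(Z,X),Z])@Rz(th)
BASE=np.array([.458,-.048,.047]);N=np.array([-np.sin(a35),0,np.cos(a35)])
E
python3 - <<'E'
from h import *
T=np.load("T3.npy");print(onz("wrist",236.5,78,.136,T),[onz("wrist",261,v,.136,T) for v in (62,65)])
P=BASE+.015*N+[0,0,.11]
ctrl.command_gripper(1.0)
p=ctrl.current_tool_pos()
ctrl.goto([.48,-.04,.36],down(0.))
print(ctrl.current_q(),ctrl.ik(P,Rk(0)))
ctrl.goto(P,Rk(0));q=ctrl.current_q();print(q,ctrl.current_t())
np.save("T4.npy",wpose());a=ctrl.read_camera("wrist");cv2.imwrite("pics/w4.png",a);cv2.imwrite("pics/w4b.png",cv2.resize(a,(800,600)))
E
```

```text
[0.69245091 0.04759041 0.136     ] [array([0.70390421, 0.02902678, 0.136     ]), array([0.70178473, 0.02900733, 0.136     ])]
[-1.18442121e+01  9.56402276e+00  8.27372579e+01  1.16309551e-02
  8.77324801e+01  7.81640319e+01] [-24.91221712  11.75145923 133.34751055  79.99897795  14.36496375
 -10.77351484]
[-24.87235802  11.80107442 133.24266147  79.93950031  14.42060292
 -10.69934429] 17.3167
```

View pics/w4b.png

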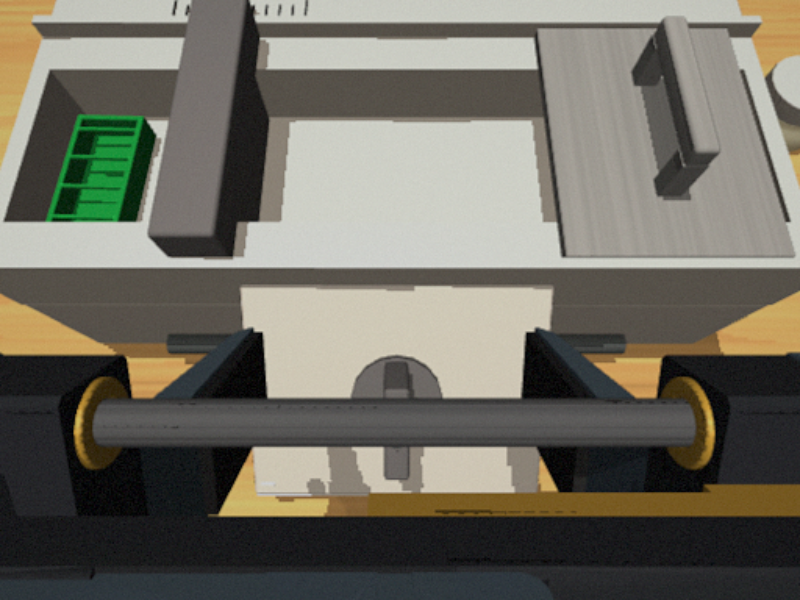

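The knob bar is vertical in the image at column 397, so its angle is about 0, with the disc edge at row 355 and the bar's lower end at row 479. I'll check where the knob sits along the slope.

```bash
python3 - <<'E'
from h import *
T=np.load("T4.npy");S=np.array([np.cos(a35),0,np.sin(a35)])
def st(u,v,h):
    o,d=ray("wrist",u*.64,v*.64,T);P0=BASE+h*N;p=o+d*((P0-o)@N)/(d@N);return np.round(((p-BASE)@S*1e3,(p-BASE)[1]*1e3),1)
print("disc up edge, exp 24",st(397,355,.007),"disc L/R",st(351,395,.007),st(442,395,.007),"bar low end, exp -23",st(397,479,.044),"low edge",st(400,493,0),"bar top mid",st(397,479,.044),st(397,380,.03))
for h in(0,.01):print(h,"console side corners",st(258,493,h),st(538,493,h))
print(ctrl.current_t())
E
```

```text
disc up edge, exp 24 [34.7 -1. ] disc L/R [10.5 24.9] [ 10.9 -26.6] bar low end, exp -23 [-18.8  -1.3] low edge [-57.5  -3.6] bar top mid [-18.8  -1.3] [29.6 -0.9]
0 console side corners [-58.3  83.5] [-56.7 -88. ]
0.01 console side corners [-51.3  80.5] [-49.8 -84.8]
17.3667
```

```bash
python3 - <<'E'
from h import *
T=np.load("T4.npy");S=np.array([np.cos(a35),0,np.sin(a35)])
def st(u,v,h,n="wrist",T=T,k=.64):
    o,d=ray(n,u*k,v*k,T);P0=BASE+h*N;p=o+d*((P0-o)@N)/(d@N);return np.round(((p-BASE)@S*1e3,(p-BASE)[1]*1e3),1)
T1=np.load("T1.npy")
for h0 in (.008,.012,.016,.02):
    print(h0,"c from disc",st(397,355,.007+h0)[0]-24,"c from bar",st(397,479,.044+h0)[0]+23,"disc width",st(351,395,.007+h0)[1]-st(442,395,.007+h0)[1],"console w",st(258,493,h0)[1]-st(538,493,h0)[1],"ymid",(st(258,493,h0)[1]+st(538,493,h0)[1])/2, st(351,395,.007+h0)[1]/2+st(442,395,.007+h0)[1]/2)
    print("   low edge w4,w1,top (len 122/2=-61+c)",st(400,493,h0)[0],st(390,122,h0,T=T1)[0],st(407,375,h0,"top",None)[0],"disc c w1",st(392,172,.007+h0,T=T1)[0],"w1 console w",st(473,122,h0,T=T1)[1]-st(310,122,h0,T=T1)[1],"top",st(363,374,h0,"top",None)[1]-st(451,376,h0,"top",None)[1])
E
```

```text
0.008 c from disc 13.700000000000003 c from bar 9.5 disc width 50.0 console w 166.6 ymid -2.200000000000003 -0.8000000000000007
   low edge w4,w1,top (len 122/2=-61+c) -51.9 -52.7 -55.3 disc c w1 11.7 w1 console w 164.4 top 161.7
0.012 c from disc 15.200000000000003 c from bar 12.1 disc width 49.2 console w 164.10000000000002 ymid -2.1499999999999986 -0.7999999999999989
   low edge w4,w1,top (len 122/2=-61+c) -49.2 -49.3 -53.3 disc c w1 14.5 w1 console w 162.8 top 161.2
0.016 c from disc 16.6 c from bar 14.7 disc width 48.5 console w 161.60000000000002 ymid -2.1000000000000014 -0.75
   low edge w4,w1,top (len 122/2=-61+c) -46.4 -46.0 -51.2 disc c w1 17.3 w1 console w 161.3 top 160.6
0.02 c from disc 18.1 c from bar 17.4 disc width 47.7 console w 159.1 ymid -2.049999999999997 -0.75
   low edge w4,w1,top (len 122/2=-61+c) -43.6 -42.6 -49.2 disc c w1 20.0 w1 console w 159.7 top 160.10000000000002
```

The estimates agree: the console lies 18 mm further out along its normal, and the knob sits 17 mm further up the slope. I'll descend, grip and turn.

```bash
cat >> h.py <<'E'
S=np.array([np.cos(a35),0,np.sin(a35)])
KB=BASE+.018*N+.017*S+[0,-.001,0]
E
python3 - <<'E'
from h import *
P=KB+.016*N
ctrl.move_l(P+[0,0,.05],vel=.15)
hit=ctrl.move_l(P,vel=.08,contact_N=8);print("hit",hit,ctrl.current_tool_pos()-P)
if not hit:
    f0=np.array(ctrl.current_contact_force())
    ctrl.command_gripper(0);print(ctrl.current_grip_width()*91,ctrl.current_grasp_force(),np.round(ctrl.current_contact_force()-f0,1),ctrl.current_q())
    for i in range(2):
        q=np.array(ctrl.current_q());q[5]+=22;ctrl.movej(q)
        print(np.round(ctrl.current_contact_force()-f0,1),np.round(ctrl.current_wrist_torque(),2),ctrl.current_q()[5],ctrl.current_t())
E
```

```text
hit False [2.20933023e-04 7.95227638e-05 4.31897725e-04]
11.918572475646455 29.996613264083862 [-0.5  0.2 -1.2] [-24.8276304   30.26028954 140.21661025 147.10958883  26.64450964
 -80.98888587]
[ 1.5  5.3 -0.5] [0.9  0.25 0.47] -59.20207624095972 20.525
[ 2.8  6.4 -0.6] [1.01 0.18 0.57] -37.43117921122943 20.9917
```

```bash
python3 - <<'E'
from h import *
q=np.array(ctrl.current_q());t0=-81+133
for t in (0,26,t0):
    q=np.array(ctrl.current_q());q[5]=t;ctrl.movej(q)
    print(np.round(ctrl.current_contact_force(),1),np.round(ctrl.current_wrist_torque(),2),ctrl.current_q()[5],ctrl.current_t())
print(np.round(ctrl.current_eef_rot(),2))
ctrl.command_gripper(.8)
print(np.round(ctrl.current_contact_force(),1))
p=ctrl.current_tool_pos()
cv2.imwrite("pics/top5.png",ctrl.read_camera("top"))
ctrl.move_l(p+.03*N+np.array([0,0,.06]),vel=.2)
print(ctrl.current_q(),ctrl.current_t())
E
```

```text
[3.5 7.9 2. ] [ 1.09 -0.13  0.64] -0.2426513649190522 21.6833
[3.  3.7 4.1] [ 0.69 -0.24  0.23] 25.64917542112926 22.2083
[2.2 0.9 5.9] [ 0.32 -0.18  0.01] 51.7766726102277 22.7333
[[-0.55 -0.6   0.58]
 [-0.74  0.67  0.  ]
 [-0.39 -0.42 -0.82]]
[-0.3  0.2  0.4]
[-26.54021269  10.92993955 135.02124851  82.88239345  15.25048441
 117.76711354] 25.3167
```

```bash
cat >> h.py <<'E'
def look(name,P=(.60,.03,.23)):
    ctrl.goto(P,down(0.));T=wpose();np.save(name+".npy",T);im=ctrl.read_camera("wrist");cv2.imwrite("pics/"+name+".png",im);return T,im
E
python3 - <<'E'
from h import *
ctrl.goto([.48,-.04,.36],down(0.))
T,im=look("w6");g=cv2.cvtColor(im,cv2.COLOR_BGR2GRAY)
for v in range(44,110,2):
    x=np.nonzero(g[v,235:290]<135)[0]+235
    if len(x):print(v,x.min(),x.max(),(x.min()+x.max())/2)
b=cv2.resize(im[0:140,200:320],(720,600)[:2] if 0 else (514,600),interpolation=cv2.INTER_CUBIC);cv2.imwrite("pics/w6b.png",b);print(ctrl.current_t())
E
```

```text
44 240 269 254.5
46 238 269 253.5
48 237 270 253.5
50 237 270 253.5
52 238 269 253.5
54 238 272 255.0
56 240 267 253.5
58 242 265 253.5
60 244 272 258.0
62 246 269 257.5
64 248 267 257.5
66 250 263 256.5
68 252 264 258.0
70 262 262 262.0
72 259 259 259.0
76 253 253 253.0
78 251 255 253.0
80 249 280 264.5
82 247 280 263.5
84 240 280 260.0
86 240 280 260.0
88 239 279 259.0
90 240 279 259.5
92 240 279 259.5
94 240 279 259.5
96 240 279 259.5
98 240 279 259.5
100 249 279 264.0
102 249 279 264.0
104 249 259 254.0
106 249 259 254.0
108 249 262 255.5
27.5
```

View pics/w6b.png

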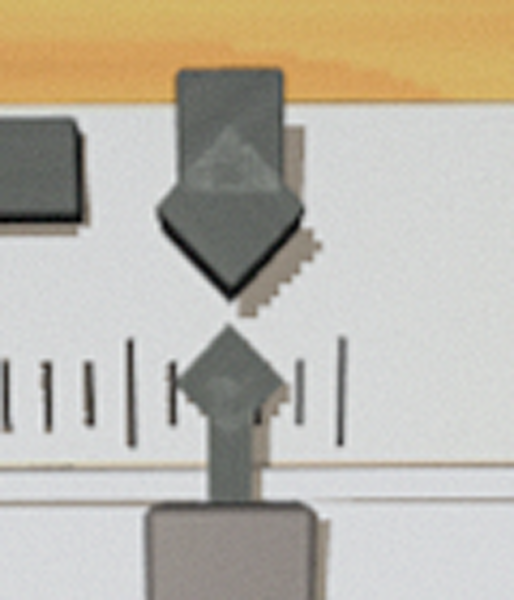

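The nib (column 253.5) and pointer tip (253.0) are aligned to about 0.4 mm, and the plain rider stands off to the left. Now the lid.

```bash
python3 - <<'E'
from h import *
s=.64
h=onz("top",489*s,262*s,.164);print(h,onz("wrist",230*s,310*s,.164,np.load("T1.npy")))
R=down(np.radians(.3));P=np.array([.589,h[1],.141])
ctrl.command_gripper(.45)
ctrl.goto(P+[0,0,.09],R)
hit=ctrl.move_l(P,vel=.1,contact_N=6);print(hit,ctrl.current_tool_pos())
if not hit:
    ctrl.command_gripper(0);print(ctrl.current_grip_width()*91,ctrl.current_grasp_force(),ctrl.current_contact_force(),ctrl.current_tool_pos(),ctrl.current_t())
E
```

```text
[ 0.58493329 -0.18468444  0.164     ] [ 0.56862269 -0.18049388  0.164     ]
False [ 0.58937089 -0.18475844  0.1416391 ]
11.81506567377041 30.000506043434143 [-1.04294098  0.7817314   2.90704677] [ 0.58907361 -0.18469844  0.14115766] 30.6333
```

```bash
python3 - <<'E'
from h import *
p=np.array(ctrl.current_tool_pos());d=np.array([-np.sin(np.radians(.3)),np.cos(np.radians(.3)),0])
hit=ctrl.move_l(p+.118*d,vel=.08,contact_N=12);print(hit,ctrl.current_contact_force(),ctrl.current_tool_pos())
if not hit:
    hit=ctrl.move_l(p+.165*d,vel=.012,contact_N=5);print(hit,ctrl.current_contact_force(),ctrl.current_tool_pos()-p)
    if hit:
        ctrl.command_gripper(.4);print(ctrl.current_contact_force())
        ctrl.move_l(np.array(ctrl.current_tool_pos())+[0,0,.15],vel=.15)
        T,im=look("w8",(.57,.0,.27))
        b=cv2.resize(im,(800,600),interpolation=cv2.INTER_CUBIC)
        cv2.imwrite("pics/w8b.png",b)
        cv2.imwrite("pics/top8.png",ctrl.read_camera("top"))
print(ctrl.current_t())
E
```

```text
False [0.54377673 3.01310779 4.85089644] [ 0.58847721 -0.06651438  0.14117506]
True [-0.03976937 -0.32114262  6.21216998] [-5.76582803e-04  1.18185555e-01 -1.98472432e-05]
[ 0.13174879 -0.24270677  0.82189335]
34.9833
```

View pics/w8b.png

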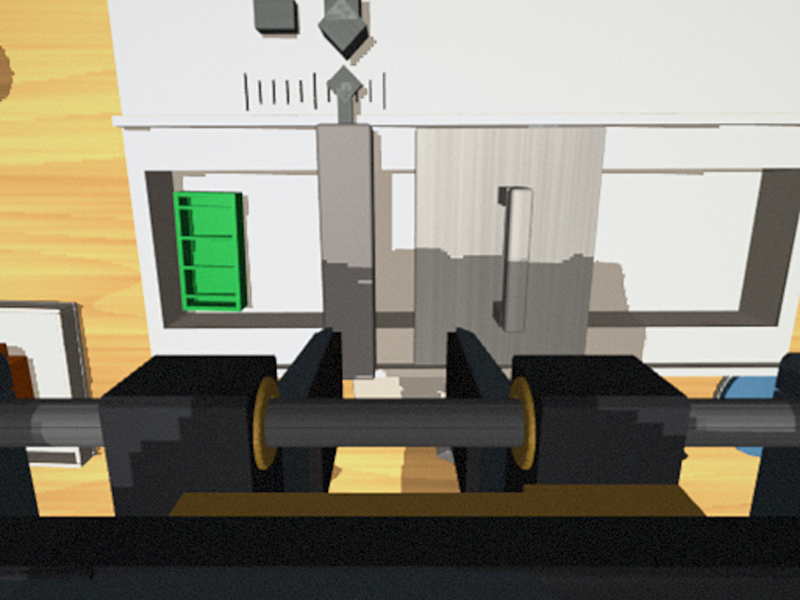

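The lid stopped short because a friction transient tripped the 5 N threshold; a gap shows between (373) and (416). I'll regrip and push on with a slightly higher limit.

```bash
python3 - <<'E'
from h import *
d=np.array([-np.sin(np.radians(.3)),np.cos(np.radians(.3)),0])
P=np.array([.5885,-.0665,.143]);R=down(np.radians(.3))
ctrl.goto(P+[0,0,.08],R)
if not ctrl.move_l(P,vel=.12,contact_N=6):
    ctrl.command_gripper(0);p=np.array(ctrl.current_tool_pos());f0=ctrl.current_contact_force()
    hit=ctrl.move_l(p+.045*d,vel=.012,contact_N=9);f=ctrl.current_contact_force()
    print(hit,f0,f,ctrl.current_tool_pos()-p,ctrl.current_t())
E
```

```text
True [-1.15326152  0.14944217  5.72078512] [-0.61262661 -2.45516579  4.66498914] [-1.31628469e-06  2.47459262e-02 -9.32662125e-06] 38.8083
```

```bash
python3 - <<'E'
from h import *
ctrl.command_gripper(.4);print(ctrl.current_contact_force())
ctrl.move_l(np.array(ctrl.current_tool_pos())+[0,0,.13],vel=.15)
T,im=look("w9",(.57,.01,.23))
b=np.zeros((600,800,3),np.uint8);b[:,:600]=cv2.resize(im[0:256,130:386],(600,600),interpolation=cv2.INTER_CUBIC)
t=ctrl.read_camera("side");b[400:,600:]=cv2.resize(t[120:195,180:255],(200,200));cv2.imwrite("pics/w9b.png",b);print(ctrl.current_t())
E
```

```text
[ 0.46059042  0.43296925 -0.29013802]
40.875
```

View pics/w9b.png

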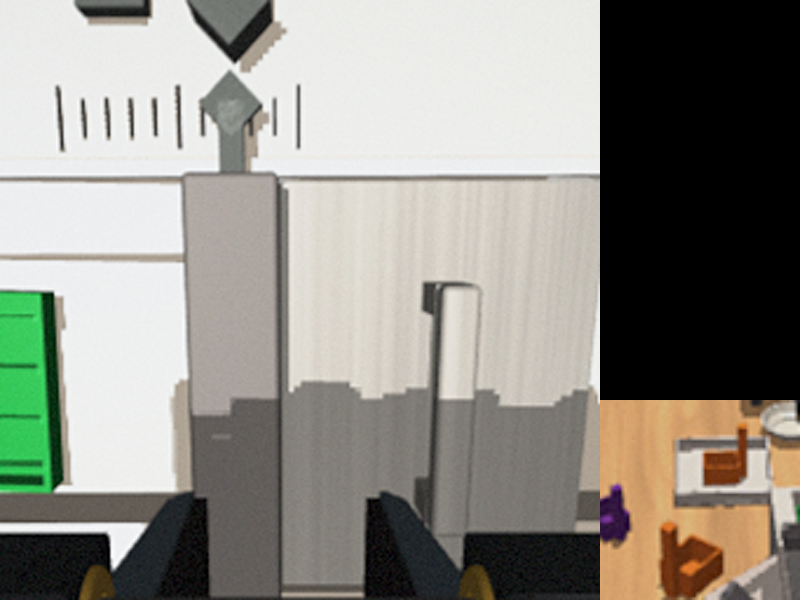

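```bash
python3 - <<'E'
from h import *
T=np.load("w9.npy");g=cv2.cvtColor(cv2.imread("pics/w9.png"),cv2.COLOR_BGR2GRAY)
for v in (110,190,210): print(v,g[v,244:260].tolist(), g[v,375:390].tolist())
U=lambda u:130+u*256/600
V=lambda v:v*256/600
for v in (300,450):
    f=onz("wrist",U(280),V(v),.15,T)[1];print("face",f)
    print(" handle",[onz("wrist",U(u),V(v),.164,T)[1] for u in ((442,480) if v==300 else (436,470))])
for v,u in((190,598),(500,578)):print(" lid far",onz("wrist",U(u),V(v),.128,T)[1])
print("nib",onz("wrist",U(234),V(55),.136,T)[1],"ptr",onz("wrist",U(230.5),V(71),.136,T)[1])
E
```

```text
110 [168, 167, 157, 134, 88, 76, 114, 125, 122, 203, 228, 226, 221, 224, 221, 221] [192, 186, 188, 196, 190, 192, 190, 192, 195, 197, 191, 198, 222, 228, 227]
190 [97, 95, 97, 89, 77, 53, 104, 125, 127, 126, 129, 129, 128, 127, 130, 133] [117, 118, 118, 122, 150, 165, 162, 161, 161, 162, 159, 162, 162, 165, 166]
210 [96, 95, 94, 93, 80, 48, 98, 129, 128, 128, 129, 133, 130, 134, 131, 131] [121, 110, 91, 80, 78, 84, 84, 84, 84, 82, 84, 81, 83, 84, 82]
face 0.013141822480522281
 handle [np.float64(-0.03551448941881569), np.float64(-0.04691110267386102)]
face 0.013111586360413024
 handle [np.float64(-0.036119979955102105), np.float64(-0.046834916152234174)]
 lid far -0.09290338330877056
 lid far -0.09691964696965
nib 0.02757275412386533 ptr 0.028731897147885172
```

```bash
python3 - <<'E'
from h import *
T=np.load("w9.npy");g=cv2.cvtColor(cv2.imread("pics/w9.png"),cv2.COLOR_BGR2GRAY)
for v in list(range(6,27,2))+list(range(31,44,2)):
    x=np.nonzero(g[v,205:247]<110)[0]+205
    if len(x):print(v,x.min(),x.max(),(x.min()+x.max())/2)
E
```

```text
6 212 245 228.5
8 213 245 229.0
10 215 244 229.5
12 216 243 229.5
14 218 241 229.5
16 220 239 229.5
18 222 237 229.5
20 224 236 230.0
22 226 234 230.0
24 228 232 230.0
26 230 230 230.0
37 205 206 205.5
39 205 206 205.5
41 206 206 206.0
43 205 206 205.5
```

```bash
python3 -c "
from bench import ctrl
print(ctrl.sign_off(),ctrl.current_t())"
```

```text
the job is handed in; nothing more can be done
the job is handed in; nothing more can be done
```

I handed the job in at about 41 s (no verdict was returned): the scoop stands upright in the tray, the pointer is about 0.3 mm from the mark nib, and by the camera the lid sits flush against the divider.

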